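Shut and bar the drying drawer

ROBOT

A 6-joint arm with a two-finger parallel gripper is mounted at the origin on the work surface; the furniture and walls round the work are solid. World frame = base frame: x ahead of the robot, y to its left, z up, the work surface at z = 0. Lengths are in m, angles in rad, forces in N, time in s.
With the tool pointing down it reaches from about 0.35 to 0.725 m from the base axis. Payload 4.3 kg.
Tool frame: the origin (TCP) lies at the very end of the fingers, on their centre line; the grasp point (between the pads) lies 19 mm behind it; z points along the fingers, y is the line along which they close (so a half turn about z gives the same grasp; the last joint's range is limited). The gripper opens to 85 mm and grips with 20 to 120 N. Pads are 22 mm wide; open, the fingers measure 114 mm over their backs; the gripper's body (76 mm by 85 mm) begins 54 mm behind the grasp point. The pads swing forward as they close: fully open they stand 13 mm farther back than shut.
Start: joints at [-1.213, 0.377, 0.081, 1.274, 0, 1.46], TCP at [0.259, -0.513, 0.231] pointing down, gripper open.
Joint ranges: [-2.72, 2.72], [-0.84, 1.66], [-1.02, 1.22], [-1.77, 2.12], [-1.37, 1.28], [-3.14, 3.14]. Speed limits (rad/s): [2.57, 2.57, 3.14, 3.14, 3.14, 3.14].

INTERFACE

Orientations are given as [roll, pitch, yaw] about the fixed x, y, z axes, in that order (R = Rz(yaw) Ry(pitch) Rx(roll)).
In Python, from workcell import * gives the robot as it stands.
- The arm moves only by the tool play_rows, never from a script. Its argument "plan" is text: rows parted by semicolons, each of 7 numbers parted by spaces: the opening, from -1 (shut) to 1 (fully open), then the shift along the tool's x, y, z in m, then the turn, a rotation vector about the tool's x, y, z in rad. In form: jaw dx dy dz rx ry rz; .... A call has 1 to 12 rows; each row is the pose to reach, as a shift and turn from the pose commanded when the call began, along the tool's axes at that moment; what a row does not reach only later rows make up. A row lasts 1/10 s, in which the tool goes at most 50 mm and 8.59 degrees, less where a joint would pass 70% of its speed; a pose out of reach is approached as far as the arm can. A call with a gripper value outside its range is refused whole. The fingers move at their own pace and stop on an object; "grip_force" is the grip in N (left out, the last holds). Time passes only in rows, so rows that repeat a pose let the fingers close. It gives the time, the measured TCP pose, the force, the opening and the grip force at its end, in the units of the state.
- state(): the state, without advancing time (a new reading comes with each control period).
- grab_frame(name): name is "side" or "top"; returns a dict with "pixels" (400x640x3 uint8, blue, green, red), "fov_y" (degrees; the focal length in pixels is half the picture's height over the tangent of half this angle, whatever the lens; pixels are square), "cx", "cy" (the principal point, pixels), "R" (3x3) and "t" (3): a world point X has camera coordinates R X + t. Camera axes: x right, y down, z forward; pixel columns grow to the right and rows downward; lengths in m; the calibration is good to about 2 mm. A picture is of the moment at which its call begins. There is no depth.
- hand_in(): hands the job in; it is judged then, once.
Trained networks look in a picture, given as the dict that the camera call returned (one of the last four; its "shot" number tells which), for a name from the list of things; names that differ only in an ending like _2 or _b are one class to them, and where a whole thing is asked for, a point or a joint stands for the part that bears it (a point fixed in the world has none). Each returns a list of dicts, best first, with "score" (0 to 1); they miss things now and then, are a little off and sometimes report something else, mostly with a low value. They report only what shows in the picture. A call takes as long as a camera call.
- recognise(target, picture): "uv" ([column, row] in pixels, amid what is visible of it).
- silhouettes(target, picture): "mask" (400x640 bool, what is visible of it) and "uv" ([column, row] in pixels, amid what is visible of it).
The state is a dict: "time": time; "qpos": joint angles; "qd": joint speeds; "effort": joint torques, N m; "eef_pos": TCP position; "tool_rot": TCP orientation; "force": force on the tool from outside, world axes, zero at the start; "moment": the same for the moment, N m; "opening": finger opening in m; "grip_force": force on a finger pad.
Only numpy, scipy, OpenCV 4.12 (cv2) and the standard library are available. Lean on these libraries where they do the work, as an engineer would, in place of code of your own. Each camera call takes 0.05 s, during which the arm holds its last target. There are 200 camera calls.

TASK

Two drying boxes stand on the bench with their drawers pulled out. With the fingertips, push the drawer that holds the tiles gently fully home, without slamming or forcing it, and only then push that box's swing bar round until it lies fully across the drawer front. Leave the other box, the tiles and everything else untouched, pinch and lift nothing, and finish clear of everything.

Things in the scene. Friction and masses are not known exactly. Their poses are not given: they have to be found in the camera images.
- tile_box: low grey metal drying box fixed to the bench, 160 (x) x 130 (y) x 60 (z) mm, with one aluminium drawer and a dark swing bar. Its open drawer holds two pale flat tiles. Origin: centre of its underside; the drawer side is its own -x, y runs along the front, z up. The case's front face, flush with the shut drawer's front, lies at x = -80 mm
- tile_box_drawer (a joint): drawer of the box whose drawer holds tiles, m: 0 = fully home (front flush with the case, hard stop), grows as the drawer comes out along the box's -x, up to 0.10. It slides with about 2 N of friction and stays where it is left. Its front plate is 121 mm wide, from 7 to 55 mm above the bench, with a 28 mm wide, 10 mm deep finger notch in the middle of the top edge
- tile_box_bar (a joint): swing bar of the box whose drawer holds tiles, rad, about a vertical pin: 0 = pointing straight out to the front; negative = swung outward (to box -y), away from the drawer; +1.571 = fully across the drawer front, parallel to it (hard stop, 5 mm gap behind it). Its direction from the pin is (-cos, +sin) in the box's x, y. Stiff pin, 0.06 N m: stays where it is left
- tile_box_front (a point): middle of the outer face of the drawer front of the box whose drawer holds tiles, 26 mm above the bench; moves with the drawer
- tile_box_pivot (a point): axis of the swing bar's pin on the box whose drawer holds tiles, at the bar's mid height 40 mm above the bench; at x -90, y -75 mm in the box frame, on a small bracket at the box's front right corner as seen from the robot
- tile_box_bar_end (a point): near the free end of the swing bar of the box whose drawer holds tiles, 96 mm from the pin. The bar is 10 mm thick, 14 mm high (33 to 47 mm above the bench) and ends in a round 101 mm from the pin
- cap_box: low grey metal drying box fixed to the bench, 160 (x) x 130 (y) x 60 (z) mm, with one aluminium drawer and a dark swing bar. Twin of the other, but its drawer holds a round cap; leave it as it is. Origin: centre of its underside; the drawer side is its own -x, y runs along the front, z up. The case's front face, flush with the shut drawer's front, lies at x = -80 mm
- cap_box_drawer (a joint): drawer of the box whose drawer holds the round cap, m: 0 = fully home (front flush with the case, hard stop), grows as the drawer comes out along the box's -x, up to 0.10. It slides with about 2 N of friction and stays where it is left. Its front plate is 121 mm wide, from 7 to 55 mm above the bench, with a 28 mm wide, 10 mm deep finger notch in the middle of the top edge
- cap_box_bar (a joint): swing bar of the box whose drawer holds the round cap, rad, about a vertical pin: 0 = pointing straight out to the front; negative = swung outward (to box -y), away from the drawer; +1.571 = fully across the drawer front, parallel to it (hard stop, 5 mm gap behind it). Its direction from the pin is (-cos, +sin) in the box's x, y. Stiff pin, 0.06 N m: stays where it is left
- cap_box_front (a point): middle of the outer face of the drawer front of the box whose drawer holds the round cap, 26 mm above the bench; moves with the drawer
- cap_box_pivot (a point): axis of the swing bar's pin on the box whose drawer holds the round cap, at the bar's mid height 40 mm above the bench; at x -90, y -75 mm in the box frame, on a small bracket at the box's front right corner as seen from the robot
- cap_box_bar_end (a point): near the free end of the swing bar of the box whose drawer holds the round cap, 96 mm from the pin. The bar is 10 mm thick, 14 mm high (33 to 47 mm above the bench) and ends in a round 101 mm from the pin
- tile_left: pale flat tile, 31 x 46 x 8 mm, lying loose on the floor (11 mm above the bench) of the tile drawer, the left one as seen from the robot; origin: centre of its underside. Not to be touched
- tile_right: pale flat tile, 31 x 46 x 8 mm, lying loose on the floor (11 mm above the bench) of the tile drawer, the right one as seen from the robot; origin: centre of its underside. Not to be touched
- cap: beige round domed cap, 32 mm across, 15 mm high, loose in the other drawer; origin: centre of its underside. Not to be touched
- marker: marker pen with a blue cap, 14 x 120 x 16 mm, lying near the robot in the middle; bystander, loose; origin: centre of its underside
- jar: white jar with red lid, 55 mm across, 70 mm high, standing between and behind the boxes; bystander, loose; origin: centre of its underside
- tape: roll of yellow masking tape, 94 mm across, 18 mm high, lying flat at the left edge; bystander, loose; origin: centre of its underside
- sanding_pad: yellow sanding block, 65 x 99 x 24 mm, at the right edge; bystander, loose; origin: centre of its underside
- stick: wooden stir stick, 18 x 152 x 5 mm, lying near the robot on the right; bystander, loose; origin: centre of its underside

How it is judged:
On the way, in this order (a step that is already met when the one before it is completed fails the run):
1. the tile drawer is pushed fully home (within 4 mm) while its swing bar is still turned aside (under 0.6 rad) (value of joint tile_box_drawer below 0.004 m and value of joint tile_box_bar below 0.6 rad), for 0.2 s.
2. the swing bar lies fully across the shut drawer (past 1.45 rad of 1.571) (value of joint tile_box_drawer below 0.004 m and value of joint tile_box_bar above 1.45 rad), for 0.2 s.
At the end, for the whole second after the job is handed in: The tile drawer is home within 4 mm, its swing bar is across (past 1.45 rad) and at rest, both tiles lie flat inside the drawer, and the other box is as it was (drawer within 10 mm, bar end and cap within 15 mm) (all of step 2 and velocity of joint tile_box_drawer below 0.005 m/s and velocity of joint tile_box_bar between -0.05 and 0.05 rad/s and x of tile_left in the frame of tile_box between -0.075 and 0.06 m and y of tile_left in the frame of tile_box between -0.057 and 0.057 m and z of each of tile_left, tile_right in the frame of tile_box below 0.02 m and x of tile_right in the frame of tile_box between -0.075 and 0.06 m and y of tile_right in the frame of tile_box between -0.057 and 0.057 m and distance of cap_box_front from where it was at the start of the episode below 0.01 m and distance of each of cap_box_bar_end, cap from where it was at the start of the episode below 0.015 m); the robot touches nothing.
It fails at once if the tile drawer is slammed (faster than 0.35 m/s), or the tile box, its drawer or bar is forced (fingers press with over 45 N) (velocity of joint tile_box_drawer below -0.35 m/s or contact force between the fingers and tile_box above 45 N).
It fails at once if the fingers touch a tile or the cap (contact force between the fingers and tile_left above 0.5 N or contact force between the fingers and tile_right above 0.5 N or contact force between the fingers and cap above 0.5 N).
It fails at once if a tile or the cap leaves the floor of its drawer (height (world z) of any of tile_left, tile_right, cap above 0.03 m).
It fails at once if the other box's drawer, bar or cap is disturbed (not (distance of cap_box_front from where it was at the start of the episode below 0.01 m) or not (distance of cap_box_bar_end from where it was at the start of the episode below 0.015 m) or not (distance of cap from where it was at the start of the episode below 0.015 m)).
It fails at once if a bystander is moved by more than 20 mm (distance of any of marker, jar, tape, sanding_pad, stick from where it was at the start of the episode above 0.02 m).
It also fails if it takes over 51 s, if anything falls off the work surface, if the arm or the gripper's body presses on something with over 40 N, if the wrist force passes 120 N, or if a joint passes its speed limit or range.

## Working session

There is one attempt and no reset: what is moved stays moved. The work goes in short steps, Python scripts to look and compute and a tool call to move; the robot and the scene stay as the last step left them, time stands still between calls to the robot, and variables do not carry over. Pictures are saved under pics/ and viewed, at most 10 in all, crops included, and the job is handed in when it is done.

Besides the shell and the picture viewer there is one more tool, called after "Emit:" as a command line: name --argument value ..., lists and objects as JSON in quotes. play_rows: Moves the arm, as the interface text tells. Its arguments: {"type":"object","properties":{"plan":{"type":"string"},"grip_force":{"type":"number"}},"required":["plan"]}

```bash
mkdir -p pics
cat > h.py <<'E'
from workcell import *
import numpy as np, cv2
def f(p): return 200/np.tan(np.radians(p["fov_y"])/2)
def ray(p,uv):
    d=np.array([(uv[0]-p["cx"])/f(p),(uv[1]-p["cy"])/f(p),1.]); R=np.array(p["R"]);t=np.array(p["t"])
    return -R.T@t, R.T@d
def atz(p,uv,z):
    c,d=ray(p,uv); return c+d*(z-c[2])/d[2]
def proj(p,X):
    q=np.array(p["R"])@np.array(X)+np.array(p["t"]); return [p["cx"]+f(p)*q[0]/q[2],p["cy"]+f(p)*q[1]/q[2]]
E
python3 - <<'E'
from h import *
s=state(); print(s["time"],s["eef_pos"],s["tool_rot"],s["force"])
for n in ["top","side"]:
    p=grab_frame(n); cv2.imwrite(f"pics/{n}0.png",p["pixels"])
    print(n,ray(p,(p["cx"],p["cy"])))
    for k,z in [("tile_box",.06),("tile_box_front",.026),("tile_box_pivot",.04),("tile_box_bar_end",.04),("cap_box_front",.026),("cap_box_pivot",.04),("cap_box_bar_end",.04),("tile_left",.019),("tile_right",.019),("cap",.02),("marker",.01),("stick",.005),("jar",.035)]:
        r=recognise(k,p)
        print(k,[(np.round(a["uv"]),round(a["score"],2),atz(p,a["uv"],z).round(3)) for a in r[:2]])
E
```

```text
0.0 [ 0.25905201 -0.51262165  0.23037588] [-3.13960795e+00 -2.17298772e-04  4.67787684e-01] [0.69191914 0.44483223 0.17865302]
top (array([0.30848308, 0.00259821, 1.42167366]), array([ 0.18865171, -0.00122741, -0.98204329]))
tile_box [(array([255., 169.]), 0.91, array([0.68, 0.21, 0.06]))]
tile_box_front [(array([244., 200.]), 0.59, array([0.594, 0.243, 0.026])), (array([448., 172.]), 0.35, array([ 0.691, -0.357,  0.026]))]
tile_box_pivot [(array([256., 173.]), 0.82, array([0.673, 0.208, 0.04 ]))]
tile_box_bar_end [(array([278., 212.]), 0.65, array([0.56 , 0.142, 0.04 ])), (array([258., 172.]), 0.5, array([0.676, 0.202, 0.04 ]))]
cap_box_front [(array([397., 223.]), 0.6, array([ 0.534, -0.203,  0.026]))]
cap_box_pivot [(array([395., 197.]), 0.96, array([ 0.607, -0.197,  0.04 ]))]
cap_box_bar_end [(array([422., 225.]), 0.65, array([ 0.527, -0.274,  0.04 ]))]
tile_left [(array([277., 213.]), 0.56, array([0.558, 0.144, 0.019])), (array([237., 195.]), 0.46, array([0.61 , 0.264, 0.019]))]
tile_right [(array([424., 228.]), 0.37, array([ 0.524, -0.283,  0.019])), (array([392., 220.]), 0.21,
[... 890 characters left out ...]
_front [(array([355., 172.]), 0.71, array([ 0.544, -0.204,  0.026]))]
cap_box_pivot [(array([340., 165.]), 0.96, array([ 0.603, -0.195,  0.04 ]))]
cap_box_bar_end [(array([371., 165.]), 0.54, array([ 0.512, -0.258,  0.04 ])), (array([276., 236.]), 0.46, array([0.574, 0.221, 0.04 ]))]
tile_left [(array([338., 166.]), 0.66, array([ 0.617, -0.206,  0.019]))]
tile_right []
cap [(array([353., 176.]), 0.46, array([ 0.542, -0.185,  0.02 ])), (array([358., 172.]), 0.15, array([ 0.539, -0.218,  0.02 ]))]
marker [(array([360., 225.]), 0.67, array([0.404, 0.01 , 0.01 ]))]
stick [(array([372., 163.]), 0.34, array([ 0.535, -0.315,  0.005]))]
jar [(array([263., 175.]), 0.71, array([0.795, 0.004, 0.035]))]
```

View pics/top0.png

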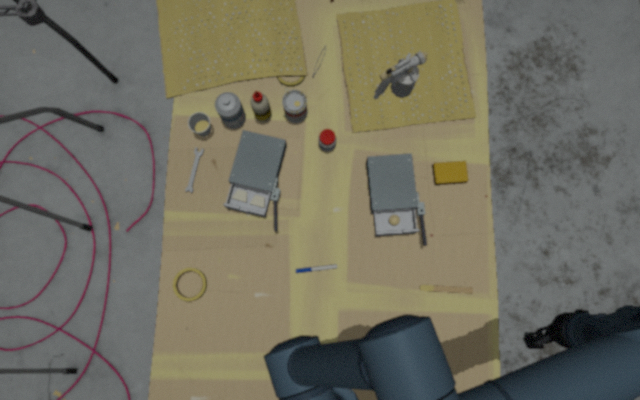

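View pics/side0.png

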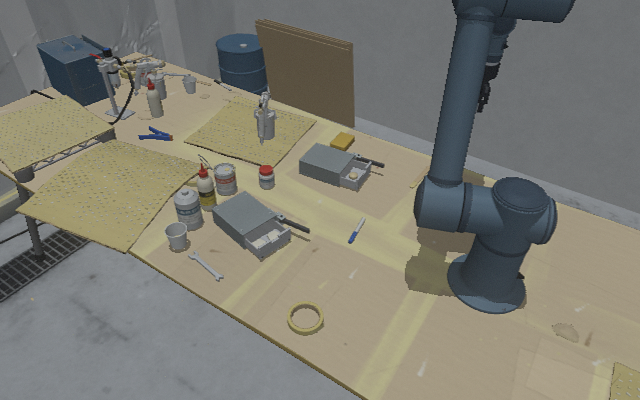

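The left box (top view, around 255,170) holds two pale tiles, with its bar pointing out at (276,212). The right box (around 395,200) holds the round cap. Next I'll zoom in on the left box.

Run:
```python
import cv2
a=cv2.imread("pics/top0.png")[125:240,215:295]; b=cv2.imread("pics/side0.png")[180:265,205:320]
a=cv2.resize(a,None,fx=5,fy=5,interpolation=cv2.INTER_CUBIC)
b=cv2.resize(b,None,fx=6,fy=6,interpolation=cv2.INTER_CUBIC)
cv2.imwrite("pics/topc.png",a);cv2.imwrite("pics/sidec.png",b)
```

```text
(no output)
```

View pics/topc.png

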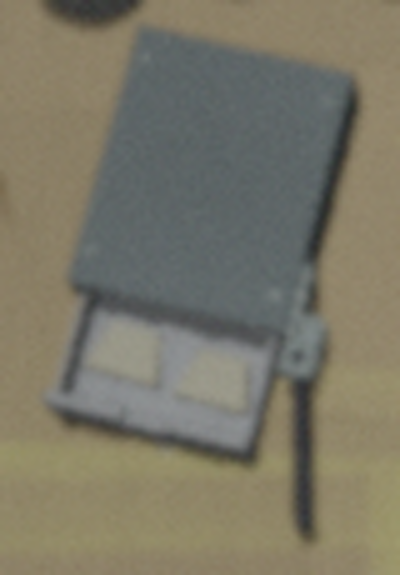

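View pics/sidec.png

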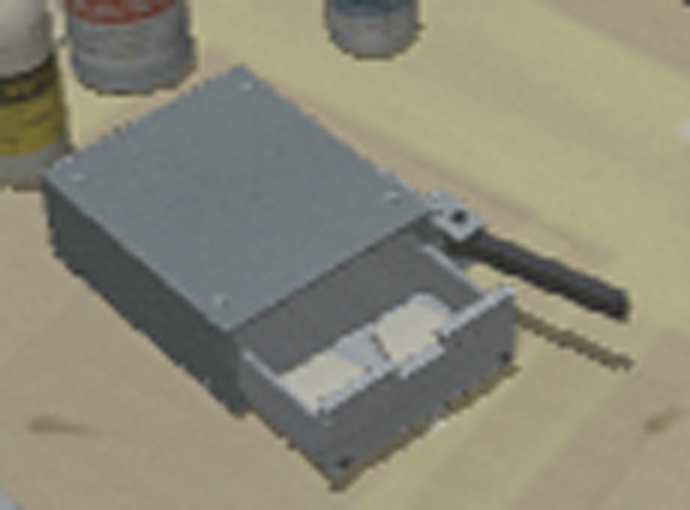

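```bash
cat > fit.py <<'E'
from h import *
from scipy.optimize import least_squares
import pickle
T=grab_frame("top");S=grab_frame("side")
t=lambda u,v:((u-2)/5+215,(v-2)/5+125); s=lambda u,v:((u-2.5)/6+205,(v-2.5)/6+180)
obs=[(T,t(143,30),(.08,.065,.06)),(T,t(353,77),(.08,-.065,.06)),(T,t(283,332),(-.08,-.065,.06)),(T,t(72,288),(-.08,.065,.06)),
(S,s(45,172),(.08,.065,.06)),(S,s(240,66),(.08,-.065,.06)),(S,s(432,203),(-.08,-.065,.06)),(S,s(232,328),(-.08,.065,.06))]
def W(p,l):
    c,n=np.cos(p[2]),np.sin(p[2]); return np.array([p[0]+c*l[0]-n*l[1],p[1]+n*l[0]+c*l[1],l[2]])
def res(p):
    r=[]
    for P,uv,l in obs: r+=list(np.subtract(proj(P,W(p,l)),uv))
    d=p[3]
    for P,uv,l in [(T,t(46,402),(-.08-d,.0605,.055)),(T,t(250,460),(-.08-d,-.0605,.055)),(S,s(515,292),(-.08-d,-.0605,.055)),(S,s(320,415),(-.08-d,.0605,.055))]:
        r+=list(np.subtract(proj(P,W(p,l)),uv))
    b=lambda L,z:(-.09-L*np.cos(p[4]),-.075+L*np.sin(p[4]),z)
    for P,uv,l in [(T,t(307,535),b(.099,.044)),(S,s(620,303),b(.098,.042)),(T,t(298,354),b(0,.05)),(S,s(459,217),b(0,.05))]: r+=list(np.subtract(proj(P,W(p,l)),uv))
    return r
o=least_squares(res,[.68,.21,-.25,.06,-.2],loss="soft_l1"); p=o.x
print("x y yaw d bar",p.round(4)); print(np.array(res(p)).reshape(-1,2).round(1).tolist())
for n,l in dict(front=(-.08-p[3],0,.026),shut=(-.08,0,.026),pivot=(-.09,-.075,.04)).items(): print(n,W(p,l).round(4))
E
python3 fit.py
```

```text
x y yaw d bar [ 0.7071  0.2048 -0.216   0.0702 -0.2746]
[[-0.8, -1.3], [0.3, -0.9], [0.6, 0.3], [-1.2, -1.1], [-0.5, -0.1], [0.6, -0.6], [0.5, 0.9], [-0.2, 0.6], [-0.7, 0.1], [-0.4, -1.8], [0.9, -0.4], [1.6, -0.6], [-0.4, -1.0], [1.2, 0.1], [0.4, 0.7], [0.7, 1.0]]
front [0.5604 0.237  0.026 ]
shut [0.6289 0.222  0.026 ]
pivot [0.6031 0.1509 0.04  ]
```

Emit:
play_rows --plan "-1 0.571 -0.561 0 0 0 -2.458;-1 0.571 -0.561 0 0 0 -2.458;-1 0.571 -0.561 0 0 0 -2.458;-1 0.571 -0.561 0 0 0 -2.458;-1 0.571 -0.561 0 0 0 -2.458;-1 0.571 -0.561 0 0 0 -2.458;-1 0.571 -0.561 0 0 0 -2.458;-1 0.571 -0.561 0 0 0 -2.458;-1 0.571 -0.561 0 0 0 -2.458;-1 0.571 -0.561 0 0 0 -2.458;-1 0.571 -0.561 0 0 0 -2.458;-1 0.571 -0.561 0 0 0 -2.458"

```text
time: 2.7
eef_pos: [0.4521, 0.0572, 0.2316]
tool_rot: [3.141, 0.001, 2.274]
force: [1.6, 0.1, -0.3]
opening: 0.0002
grip_force: 0.0
```

Emit:
play_rows --plan "-1 0.106 0.169 0 0 0 -0.652;-1 0.106 0.169 0 0 0 -0.652;-1 0.106 0.169 0 0 0 -0.652;-1 0.106 0.169 0 0 0 -0.652;-1 0.106 0.169 0.1 0 0 -0.652;-1 0.106 0.169 0.1 0 0 -0.652;-1 0.106 0.169 0.1 0 0 -0.652;-1 0.106 0.169 0.1 0 0 -0.652"

```text
time: 3.5
eef_pos: [0.5121, 0.2444, 0.1311]
tool_rot: [-3.14, -0.003, 2.92]
force: [0.1, 0.6, 1.6]
opening: -0.0002
grip_force: 0.0
```

Run:
```python
from h import *
s=state(); print(s["time"],s["eef_pos"],s["tool_rot"],s["force"],s["qpos"])
T=grab_frame("top");S=grab_frame("side")
cv2.imwrite("pics/m1.png",np.vstack([cv2.resize(T["pixels"][130:230,210:370],None,fx=4,fy=4)[:300],cv2.resize(S["pixels"][165:240,200:360],None,fx=4,fy=4)]))
```

```text
3.5 [0.51209493 0.24439916 0.13105095] [-3.13986192e+00 -2.60353974e-03  2.91971206e+00] [0.06085628 0.60341004 1.59896498] [ 3.33550205e-01  4.11893367e-01 -1.31544512e-01  1.03048324e+00
 -9.76897472e-05  5.55428702e-01]
```

View pics/m1.png

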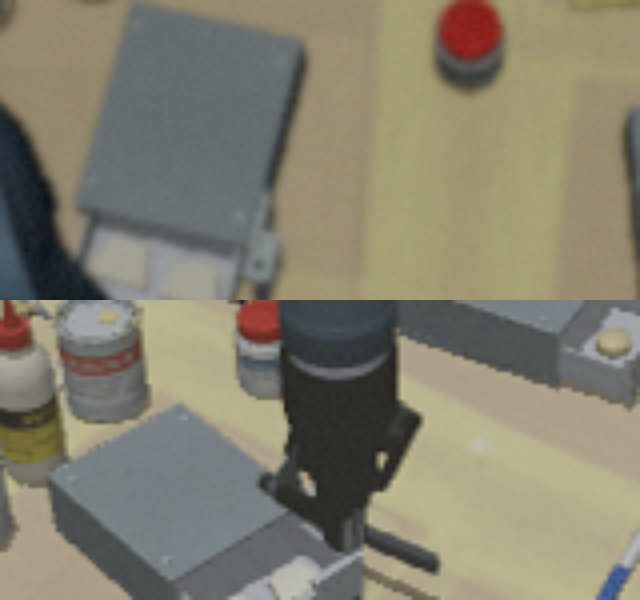

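Emit:
play_rows --plan "-1 0 0 0.04 0 0 0;-1 0 0 0.075 0 0 0;-1 0 0 0.104 0 0 0;-1 0 0 0.104 0 0 0;-1 -0.01 0 0.104 0 0 0;-1 -0.02 0 0.104 0 0 0;-1 -0.025 0 0.104 0 0 0;-1 -0.03 0 0.104 0 0 0;-1 -0.034 0 0.104 0 0 0;-1 -0.038 0 0.104 0 0 0;-1 -0.042 0 0.104 0 0 0;-1 -0.046 0 0.104 0 0 0"

```text
time: 4.8
eef_pos: [0.5575, 0.2348, 0.0271]
tool_rot: [-3.141, -0.002, 2.92]
force: [-1.7, 1.7, 1.2]
opening: -0.0001
grip_force: 1.2
```

Emit:
play_rows --plan "-1 -0.005 0 0 0 0 0;-1 -0.01 0 0 0 0 0;-1 -0.015 0 0 0 0 0;-1 -0.02 0 0 0 0 0;-1 -0.025 0 0 0 0 0;-1 -0.03 0 0 0 0 0;-1 -0.035 0 0 0 0 0;-1 -0.04 0 0 0 0 0;-1 -0.044 0 0 0 0 0;-1 -0.047 0 0 0 0 0;-1 -0.049 0 0 0 0 0"

```text
time: 5.9
eef_pos: [0.6062, 0.2238, 0.0272]
tool_rot: [-3.142, 0.0, 2.92]
force: [-2.2, 1.8, -0.0]
opening: 0.0002
grip_force: 1.1
```

Emit:
play_rows --plan "-1 -0.002 0 0 0 0 0;-1 -0.004 0 0 0 0 0;-1 -0.006 0 0 0 0 0;-1 -0.007 0 0 0 0 0;-1 -0.008 0 0 0 0 0;-1 -0.008 0 0 0 0 0"

```text
time: 6.5
eef_pos: [0.6139, 0.222, 0.0273]
tool_rot: [-3.141, 0.0, 2.92]
force: [-2.2, 1.8, -1.5]
opening: -0.0
grip_force: 0.8
```

Emit:
play_rows --plan "-1 -0.001 0 0 0 0 0;-1 -0.002 0 0 0 0 0;-1 -0.003 0 0 0 0 0;-1 -0.003 0 0 0 0 0"

```text
time: 6.9
eef_pos: [0.6169, 0.2213, 0.0273]
tool_rot: [-3.141, 0.0, 2.92]
force: [-1.6, 0.8, 0.3]
opening: -0.0002
grip_force: 0.8
```

Emit:
play_rows --plan "-1 -0.001 0 0 0 0 0;-1 -0.002 0 0 0 0 0;-1 -0.003 0 0 0 0 0;-1 -0.003 0 0 0 0 0"

```text
time: 7.3
eef_pos: [0.6188, 0.2209, 0.0272]
tool_rot: [-3.141, -0.001, 2.92]
force: [-4.6, 1.8, 1.9]
opening: -0.0
grip_force: 2.4
```

Emit:
play_rows --plan "-1 -0.001 0 0 0 0 0;-1 -0.001 0 0 0 0 0;-1 -0.002 0 0 0 0 0;-1 -0.002 0 0 0 0 0"

```text
time: 7.7
eef_pos: [0.6188, 0.2209, 0.0272]
tool_rot: [-3.141, -0.005, 2.921]
force: [-8.9, 1.8, 5.5]
opening: 0.0
grip_force: 5.0
```

Emit:
play_rows --plan "-1 0.01 0 0 0 0 0;-1 0.04 0 0 0 0 0;-1 0.05 0 -0.04 0 0 0;-1 0.06 0 -0.08 0 0 0;-1 0.064 0 -0.1 0 0 0;-1 0.064 -0.045 -0.1 0 0 0;-1 0.064 -0.09 -0.1 0 0 0;-1 0.064 -0.132 -0.1 0 0 0;-1 0.064 -0.132 -0.1 0 0 0;-1 0.064 -0.132 -0.1 0 0 0"

```text
time: 8.7
eef_pos: [0.531, 0.1047, 0.1279]
tool_rot: [3.141, 0.003, 2.917]
force: [-0.2, 0.7, 0.2]
opening: 0.0003
grip_force: 0.0
```

Run:
```python
from h import *
s=state(); print(s["time"],s["eef_pos"],s["tool_rot"],s["force"])
T=grab_frame("top");S=grab_frame("side")
cv2.imwrite("pics/m2.png",np.vstack([cv2.resize(T["pixels"][125:225,210:340],None,fx=4,fy=4)[:340],cv2.resize(S["pixels"][195:260,200:330],None,fx=4,fy=4)]))
```

```text
8.7 [0.53095948 0.10471757 0.12785621] [3.14133229e+00 2.54001321e-03 2.91744063e+00] [-0.15964918  0.65968702  0.21461657]
```

View pics/m2.png

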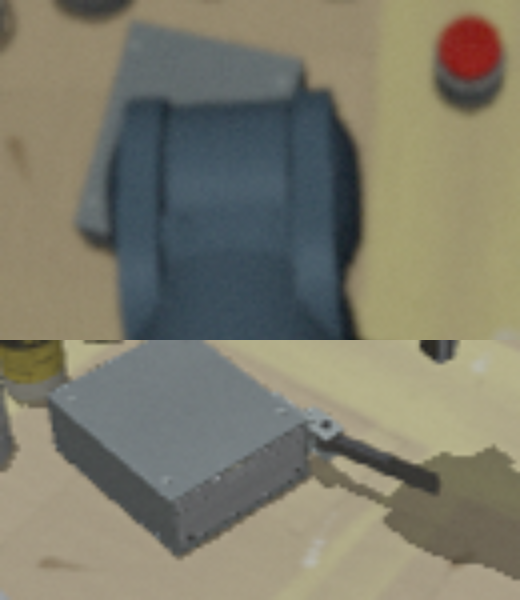

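```bash
cat > arc.py <<'E'
from h import *
import sys
s=state(); p=np.array(s["eef_pos"])[:2]; yaw=s["tool_rot"][2]
B=(0.7071,0.2048,-0.216)
R=lambda a:np.array([[np.cos(a),-np.sin(a)],[np.sin(a),np.cos(a)]])
X=np.array([[np.cos(yaw),np.sin(yaw)],[np.sin(yaw),-np.cos(yaw)]])
print("box-frame tcp",(R(-B[2])@(p-B[:2])).round(4))
for th in np.arange(float(sys.argv[1]),float(sys.argv[2])+1e-6,.1):
    n=np.array([np.sin(th),np.cos(th)]); h=.010*abs(n[0])+.0145*abs(n[1])
    c=np.array([-.09,-.075])+.07*np.array([-np.cos(th),np.sin(th)])-n*(.005+h)
    print(round(th,2),(X@(R(B[2])@c+B[:2]-p)).round(3))
E
python3 arc.py -.3 1.6
```

```text
box-frame tcp [-0.1509 -0.134 ]
-0.3 [-0.     0.018]
-0.2 [0.004 0.024]
-0.1 [0.007 0.032]
0.0 [0.009 0.039]
0.1 [0.011 0.046]
0.2 [0.012 0.052]
0.3 [0.013 0.059]
0.4 [0.013 0.066]
0.5 [0.012 0.073]
0.6 [0.01 0.08]
0.7 [0.008 0.087]
0.8 [0.004 0.094]
0.9 [0.  0.1]
1.0 [-0.005  0.106]
1.1 [-0.01   0.112]
1.2 [-0.017  0.117]
1.3 [-0.024  0.122]
1.4 [-0.031  0.125]
1.5 [-0.039  0.128]
1.6 [-0.047  0.13 ]
```

Emit:
play_rows --plan "-1 0 0 0.04 0 0 0;-1 0 0 0.08 0 0 0;-1 0 0 0.1 0 0 0;-1 0 0 0.1 0 0 0;-1 0 0.01 0.1 0 0 0;-1 0 0.018 0.1 0 0 0;-1 0.004 0.024 0.1 0 0 0;-1 0.007 0.032 0.1 0 0 0;-1 0.009 0.039 0.1 0 0 0;-1 0.011 0.046 0.1 0 0 0;-1 0.012 0.052 0.1 0 0 0"

```text
time: 9.9
eef_pos: [0.5296, 0.1596, 0.0274]
tool_rot: [-3.141, 0.0, 2.92]
force: [-0.2, -0.8, 0.4]
opening: 0.0001
grip_force: 0.5
```

```bash
python3 arc.py .2 1.6; python3 -c "
from h import *
print(state()['force'])"
```

```text
box-frame tcp [-0.1637 -0.0822]
0.2 [-0.001  0.   ]
0.3 [-0.     0.007]
0.4 [-0.     0.014]
0.5 [-0.001  0.021]
0.6 [-0.003  0.028]
0.7 [-0.005  0.035]
0.8 [-0.009  0.042]
0.9 [-0.013  0.049]
1.0 [-0.018  0.055]
1.1 [-0.023  0.06 ]
1.2 [-0.03   0.065]
1.3 [-0.037  0.07 ]
1.4 [-0.044  0.073]
1.5 [-0.052  0.076]
1.6 [-0.06   0.078]
[-0.19450017 -0.78203308  0.39366359]
```

Emit:
play_rows --plan "-1 0 0.007 0 0 0 0;-1 0 0.014 0 0 0 0;-1 -0.001 0.021 0 0 0 0;-1 -0.003 0.028 0 0 0 0;-1 -0.005 0.035 0 0 0 0;-1 -0.009 0.042 0 0 0 0;-1 -0.013 0.049 0 0 0 0;-1 -0.018 0.055 0 0 0 0;-1 -0.023 0.06 0 0 0 0;-1 -0.03 0.065 0 0 0 0;-1 -0.037 0.07 0 0 0 0;-1 -0.042 0.073 0 0 0 0"

```text
time: 11.1
eef_pos: [0.5877, 0.2214, 0.0272]
tool_rot: [3.141, 0.0, 2.92]
force: [-0.9, -0.5, 0.9]
opening: 0.0
grip_force: 0.5
```

Emit:
play_rows --plan "-1 -0.004 0 0 0 0 0;-1 -0.008 0 0 0 0 0;-1 -0.011 0 0 0 0 0;-1 -0.013 0 0 0 0 0;-1 -0.014 0 0 0 0 0;-1 -0.014 0 0 0 0 0"

```text
time: 11.7
eef_pos: [0.6007, 0.2178, 0.0274]
tool_rot: [-3.141, 0.001, 2.92]
force: [-0.3, 0.2, 0.0]
opening: -0.0001
grip_force: 0.1
```

Emit:
play_rows --plan "-1 -0.001 0 0 0 0 0;-1 -0.002 0 0 0 0 0;-1 -0.003 0 0 0 0 0;-1 -0.003 0 0 0 0 0"

```text
time: 12.1
eef_pos: [0.6028, 0.2175, 0.0273]
tool_rot: [3.142, -0.001, 2.92]
force: [-3.0, 1.3, 2.7]
opening: -0.0001
grip_force: 1.6
```

Emit:
play_rows --plan "-1 -0.001 0 0 0 0 0;-1 -0.001 0 0 0 0 0;-1 -0.001 0 0 0 0 0"

```text
time: 12.4
eef_pos: [0.6028, 0.2174, 0.0272]
tool_rot: [-3.142, -0.003, 2.92]
force: [-5.4, 0.5, 4.6]
opening: 0.0005
grip_force: 2.9
```

Emit:
play_rows --plan "-1 0.01 0 0 0 0 0;-1 0.04 0 0 0 0 0;-1 0.06 0 -0.03 0 0 0;-1 0.07 0 -0.08 0 0 0;-1 0.07 0 -0.13 0 0 0;-1 0.07 0 -0.18 0 0 0;-1 0.1 -0.04 -0.2 0 0 0;-1 0.12 -0.08 -0.2 0 0 0;-1 0.13 -0.13 -0.2 0 0 0;-1 0.13 -0.18 -0.2 0 0 0;-1 0.13 -0.2 -0.2 0 0 0;-1 0.13 -0.2 -0.2 0 0 0"

```text
time: 13.6
eef_pos: [0.433, 0.0483, 0.2276]
tool_rot: [-3.14, 0.002, 2.915]
force: [0.5, 0.6, 0.2]
opening: -0.0003
grip_force: 0.0
```

Run:
```python
from h import *
s=state(); print(s["time"],s["eef_pos"],s["qd"],s["force"])
T=grab_frame("top");S=grab_frame("side")
cv2.imwrite("pics/m3.png",np.vstack([cv2.resize(T["pixels"][125:225,210:340],None,fx=4,fy=4)[:340],cv2.resize(S["pixels"][195:260,200:330],None,fx=4,fy=4)]))
```

```text
13.6 [0.43302641 0.04827567 0.22755608] [ 0.05506645  0.02641069  0.03253611 -0.00286569  0.03534336  0.03240237] [0.54213372 0.5753456  0.18791601]
```

View pics/m3.png

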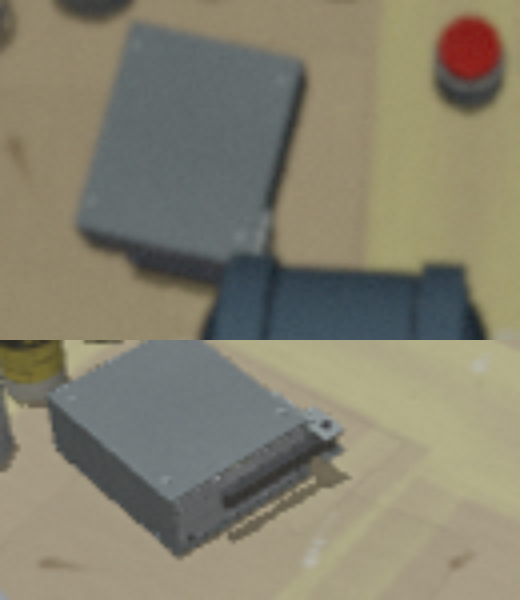

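The drawer is flush with the case, and the bar lies parallel across its front (side view, lower crop, 225,495 to 330,430). The arm is clear of everything.

```bash
python3 -c "
from workcell import *
print(hand_in())"
```

```text
the job is handed in; nothing more can be done
None
```

The tile drawer was pushed gently home and its swing bar then turned fully across the front; the arm finished clear of everything, and the job is handed in (no verdict was returned).

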